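# Clamp the tile mould frame with the cam lock

## Task

Lower the loose brass tile-mould frame flat into the clamping bed, with its bolt lying in the guide slot and the bolt's pin inside the scroll on the cam disc, and let go. Then swing the crank clockwise, seen from above, about half a turn, until the cam has drawn the frame tight against the fence and the crank clearly stiffens: snug, so that it stays clamped, but not forced. Leave the other things on the bench where they are.

Things in the scene. Friction and masses are not known exactly. Their poses are not given: they have to be found in the camera images.
- frame: Loose brass mould frame, 0.45 to 0.75 kg: a rectangle 120 (x) x 110 (y) x 40 mm high, walls 10 mm, low petal dividers inside. Origin: centre of its underside, z up. A draw bolt sticks out of its +y face.
- frame_handle (a point): Grasp point of the frame: middle of a steel lifting blade that runs along the frame's y (12 mm thick in x, 60 mm long, top 76 mm above the underside), above the frame's origin, 64 mm above the underside.
- bolt_root (a point): Where the draw bolt leaves the middle of the frame's +y face, 29 mm above the underside. The steel rod, 8 mm thick, runs along +y; from its end a pin 8 mm thick hangs down to 10 mm above the underside. The pin's axis is 41.5 mm from the face, but the bolt is screwed out up to 2 mm more or less each time, unmeasured.
- bed: Fixed clamping bed: dark steel plate 170 (x) x 250 (y) x 12 mm, top 12 mm above the bench. Origin: centre of its underside. The cam pulls towards its +y. The frame goes on the -y side of the fence, its axes along the bed's, its bolt towards the cam.
- seat (a point): Where the frame's origin is when clamped: bed (0, -55, 12 mm). Set the frame straight down with 2 to 9 mm of gap to the fence (its origin that far to the bed's -y of this point): the pin then comes down inside the open mouth of the scroll.
- slot (a point): Middle of the guide slot for the bolt's rod: 14 mm wide in the bed's x, 12 mm long in y, open at the top with a flared mouth (top 54 mm above the bench); this point, bed (0, 9, 41 mm), is at the height of the rod's axis when the frame is down.
- fence: Two fixed steel blocks on the bed, 34 mm high, at x = 21 to 56 mm either side, that stop the frame; their faces towards -y are in the plane of the bed's y = 0. Origin: middle of that plane, on the plate's top (bed 0, 0, 12 mm); axes as the bed's.
- cam_axis (a point): Point on the cam disc's upright axis, on the plate's top: bed (0, 62, 12 mm). The disc, 88 mm across, carries a standing scroll rib (top 34 mm above the bench) that hooks the pin at cam = 0.4 to 0.8 and then draws it in by 3.6 mm per radian.
- cam (a joint): Angle of the cam disc, rad, growing clockwise seen from above; starts at -0.25 to 0.1, goes to 4.0, stays where left. The frame meets the fence somewhere from 2.2 to 3.4, depending on the bolt, and is snug 0.1 to 0.25 later. Until then the crank grip takes a push of 2 to 4 N; then it climbs past 15 N in about 0.35 rad. Stop at 6 to 9 N: below 5 N it is loose, above 11 N forced.
- crank_grip (a point): Middle of the upright round wooden crank grip (16 mm thick, 60 to 102 mm above the bench): 84 mm above the bench, 50 mm from the cam's axis, fixed to a flat arm 52 to 60 mm above the bench; it does not spin. At cam = 0 it lies to the bed's -x of the axis; it swings by way of the bed's +y (away from the fence) to +x.
- jar: Bystander: closed glass jar, 56 mm across, 85 mm high; origin under its centre.
- pot: Bystander: small terracotta-coloured pot with two handles, 110 mm across, 80 mm high; origin under its centre.
- ladle: Bystander: ladle-like spoon lying flat; origin under its middle.
- brush: Bystander: flat brush lying; origin under its middle.
- trowel: Bystander: flat-bladed spatula lying; origin under its middle.
- tiles: Bystander: block of stacked tiles 100 x 100 x 54 mm; origin under its centre.
- border_ring: Bystander: brass ring 80 mm across, 30 mm high; origin under its centre.

How it is judged:
By the outcome, as a careful person would: the job done as asked, in the order asked, and still so for the second after the job is handed in, with the robot touching nothing.
It also fails if it takes over 72 s, if anything falls off the work surface, if the arm or the gripper's body presses on something with over 40 N, if the wrist force passes 120 N, or if a joint passes its speed limit or range.

## Robot

A 6-joint arm with a two-finger parallel gripper is mounted at the origin on the work surface. World frame = base frame: x ahead of the robot, y to its left, z up, the work surface at z = 0. Lengths are in mm, angles in rad, forces in N, time in s.
With the tool pointing down it reaches from about 400 to 825 mm from the base axis. Payload 7 kg.
Tool frame: the origin (TCP) lies at the very end of the fingers, on their centre line; the grasp point (between the pads) lies 19 mm behind it; z points along the fingers, y is the line along which they close (so a half turn about z gives the same grasp; the last joint's range is limited). The gripper opens to 88 mm and grips with 3 to 60 N. Pads are 19 mm wide; open, the fingers measure 130 mm over their backs; the gripper's body (78 mm by 193 mm) begins 47 mm behind the grasp point.
Start: joints at [1.63, 0.359, 0.012, 0, -1.224, -0.288], TCP at [153.107, 657.384, 206.061] pointing down, gripper open.
Joint ranges: [-3.07, 3.07], [-1.43, 2.12], [-1.02, 1.25], [-3.03, 1.67], [-3.05, -0], [-3.03, 3.03]. Speed limits (rad/s): [2.39, 2.39, 3.01, 3.14, 3.14, 3.14].

## Interface

Orientations are given as a unit quaternion [x, y, z, w].
In Python, from plant import bot gives the robot as it stands. Calls block until the motion is done:
- bot.move_ptp(position, orientation): joint-space move of the TCP to a pose.
- bot.line_to(position, velocity=150, ori=None): straight line of the TCP; ori=None keeps the orientation; velocity is the mean speed in mm/s.
- bot.move_joints(angles): joint-space move.
- bot.move_gripper(opening, force=None): finger opening in mm; force is the grip in N (None keeps the last); returns when the fingers have stopped.
- bot.pause(seconds).
- bot.solve_ik(position, orientation): joint angles nearest the present ones, or None.
- bot.read_state(): the state.
- bot.camera(name): name is "scene" or "top" or "wrist"; returns the picture (400x640x3 uint8, red, green, blue); there is no depth.
- bot.get_calibration(name): a dict with "fx", "fy", "cx", "cy" (pixels), "view" (4x4, takes a point from world to camera coordinates); the wrist camera has in their place "T_tool_cam" (4x4, takes a point from camera to tool coordinates, whose origin is the TCP and whose axes are the flange's). Camera axes: x right, y up, looking along -z (the intrinsics and any distortion apply to the point x, -y, -z); pixel columns grow to the right and rows downward; lengths in mm; the calibration is good to about 2 mm. A picture is of the moment at which its call begins: read the wrist's pose just before it. get_calibration takes no time and is no camera call.
A pose or a line that the arm cannot do raises bot.Unreachable and nothing moves.
- bot.close_job(): hands the job in; it is judged then, once.
The state is a dict: "t": time; "joint_pos": joint angles; "qvel": joint speeds; "tau": joint torques, N m; "tcp_pos": TCP position; "eef_rot": TCP orientation; "contact_force": force on the tool from outside, world axes, zero at the start; "moment": the same for the moment, N m; "width": finger opening in mm; "finger_force": force on a finger pad.
Only numpy, scipy, OpenCV 4.12 (cv2) and the standard library are available. Lean on these libraries where they do the work, as an engineer would, in place of code of your own. Each camera call takes 0.05 s, during which the arm holds its last target. There are 200 camera calls.

## Working session

There is one attempt and no reset: what is moved stays moved. The work goes in short steps, each a Python script; the robot and the scene stay as the last script left them, time stands still between calls to the robot, and variables do not carry over. Pictures are saved under pics/ and viewed, at most 10 in all, crops included, and the job is handed in when it is done.

```bash
mkdir -p pics; ls; python3 - <<'E'
from plant import bot
import cv2,numpy as np
for n in("top","scene"):
    cv2.imwrite(f"pics/{n}0.png",bot.camera(n)[:,:,::-1])
    c=bot.get_calibration(n);print(n,{k:(np.round(v,3).tolist()) if not isinstance(v,str) else v for k,v in c.items()})
c=bot.get_calibration("wrist");print({k:np.round(v,3).tolist() for k,v in c.items()})
print(bot.read_state())
E
```

```text
pics
top {'fx': 388.653, 'fy': 388.653, 'cx': 312.996, 'cy': 203.046, 'view': [[-0.021, -1.0, -0.016, 13.691], [0.999, -0.022, 0.046, -553.305], [-0.046, -0.015, 0.999, -1262.218], [0.0, 0.0, 0.0, 1.0]]}
scene {'fx': 498.895, 'fy': 498.895, 'cx': 324.834, 'cy': 204.448, 'view': [[0.844, 0.536, -0.005, -449.197], [-0.373, 0.595, 0.712, 156.738], [0.385, -0.599, 0.702, -1691.856], [0.0, 0.0, 0.0, 1.0]]}
{'fx': 287.391, 'fy': 287.391, 'cx': 320.231, 'cy': 198.276, 'T_tool_cam': [[0.0, 0.954, 0.299, 81.892], [1.0, 0.0, -0.001, 1.81], [-0.001, 0.299, -0.954, -177.716], [0.0, 0.0, 0.0, 1.0]]}
{'t': 0.1, 'joint_pos': array([ 1.63011680e+00,  3.59293167e-01,  1.11479088e-02, -2.99423324e-04,
       -1.22411961e+00, -2.88067472e-01]), 'qvel': array([ 0.0022438 , -0.00155438,  0.000794  ,  0.00093241,  0.00081601,
        0.00104049]), 'tau': array([-1.17384821e-03, -5.84163523e+01,  2.93753850e+01,  7.01552600e+00,
        1.01980040e-02, -5.04897287e-05]), 'tcp_pos': array([153.00979152, 656.93938875, 205.23122433]), 'eef_rot': array([ 9.93460382e-01, -1.14174911e-01, -1.17516760e-05,  7.47547800e-04]), 'contact_force': array([-0.0628364 ,  0.00306983,  1.11956679]), 'moment': array([ 0.01313795, -0.00902043,  0.03267921]), 'finger_force': 0.0, 'width': 87.65543617571372}
```

View pics/top0.png

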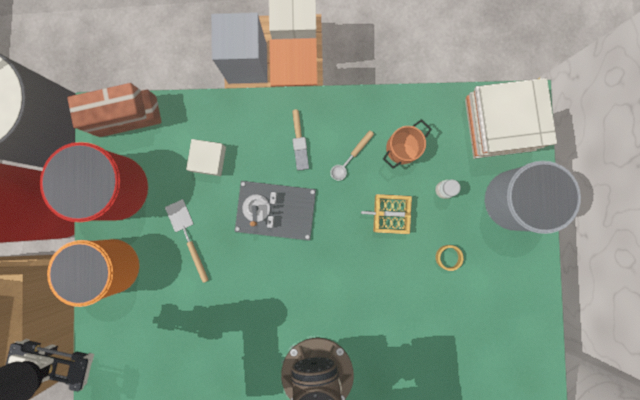

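View pics/scene0.png

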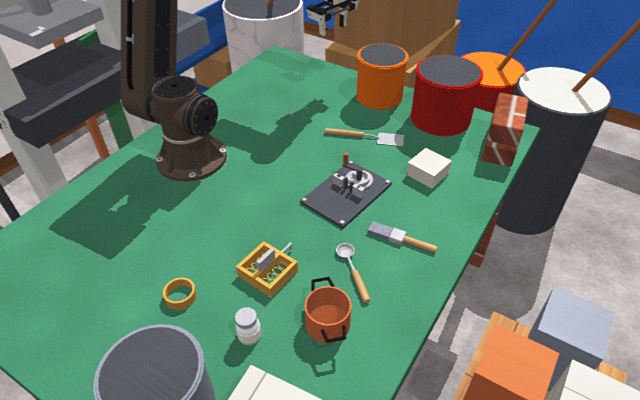

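Top view: the bed's corners are at about (243,184), (315,190), (309,240) and (238,234), with +y to the left. The frame's centre is near (393,214), with the bolt pointing left to (363,213). The crank grip is near (253,222).

```bash
cat > h.py <<'E'
from plant import bot
import cv2,numpy as np
from scipy.spatial.transform import Rotation as R
def ori(psi): return (R.from_euler('z',psi)*R.from_quat([1,0,0,0])).as_quat()
def cam(n,st=None):
    c=bot.get_calibration(n)
    if n=="wrist":
        T=np.eye(4);T[:3,:3]=R.from_quat(st["eef_rot"]).as_matrix();T[:3,3]=st["tcp_pos"]
        return c,T@np.array(c["T_tool_cam"])
    return c,np.linalg.inv(np.array(c["view"]))
def p2w(n,px,z,st=None):
    c,T=cam(n,st);out=[]
    for u,v in np.atleast_2d(px):
        d=T[:3,:3]@[(u-c["cx"])/c["fx"],-(v-c["cy"])/c["fy"],-1]
        out.append(T[:3,3]+d*(z-T[2,3])/d[2])
    return np.array(out)
def w2p(n,P,st=None):
    c,T=cam(n,st);q=(np.atleast_2d(P)-T[:3,3])@T[:3,:3]
    return np.c_[c["cx"]+c["fx"]*q[:,0]/-q[:,2],c["cy"]-c["fy"]*q[:,1]/-q[:,2]]
def shot(name,crop=None,k=1):
    st=bot.read_state();im=bot.camera("wrist")[:,:,::-1]
    np.save(f"pics/{name}.npy",np.r_[st["tcp_pos"],st["eef_rot"]])
    cv2.imwrite(f"pics/{name}.png",im);return st
def load(name):
    a=np.load(f"pics/{name}.npy");return dict(tcp_pos=a[:3],eef_rot=a[3:])
E
python3 - <<'E'
from h import *
print("bed",p2w("top",[(243,184),(315,190),(309,240),(238,234)],12).round())
f=p2w("top",[(393,214),(363,213)],40);print("frame",f.round())
b=p2w("top",[(243,184),(315,190),(309,240),(238,234)],12).mean(0)
print("bed c",b)
for p in(f[0],b):
  for s in(np.pi/2,-np.pi/2):
    print(s,bot.solve_ik([p[0],p[1],160],ori(s)))
E
```

```text
bed [[622. 231.  12.]
 [596.  -6.  12.]
 [433.  17.  12.]
 [457. 250.  12.]]
frame [[ 512. -254.   40.]
 [ 517. -158.   40.]]
bed c [527.00407113 123.16015341  12.        ]
1.5707963267948966 [-0.11777128  0.22374283 -0.28760329  0.         -1.05945021 -3.02382137]
-1.5707963267948966 [-0.11777128  0.22374283 -0.28760329  0.         -1.05945021  0.11777128]
1.5707963267948966 [ 0.59184543  0.17553355 -0.35009515  0.         -1.04516763  2.54974722]
-1.5707963267948966 [ 0.59184543  0.17553355 -0.35009515  0.         -1.04516763 -0.59184543]
```

```bash
python3 - <<'E'
from h import *
bot.move_ptp([535,125,230],ori(-np.pi/2-.109)); 
bot.line_to([535,125,190]);bot.pause(.2); shot("bed1")
bot.line_to([512,-254,190],250,ori(-np.pi/2-.05));bot.line_to([512,-254,150]);bot.pause(.2); shot("fr1")
print(bot.read_state()["t"],bot.read_state()["contact_force"])
E
```

```text
5.4333 [ 0.92557817 -0.45267689  0.27571612]
```

View pics/bed1.png

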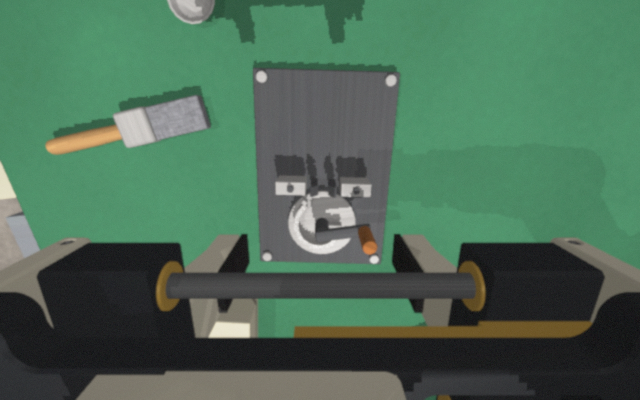

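View pics/fr1.png

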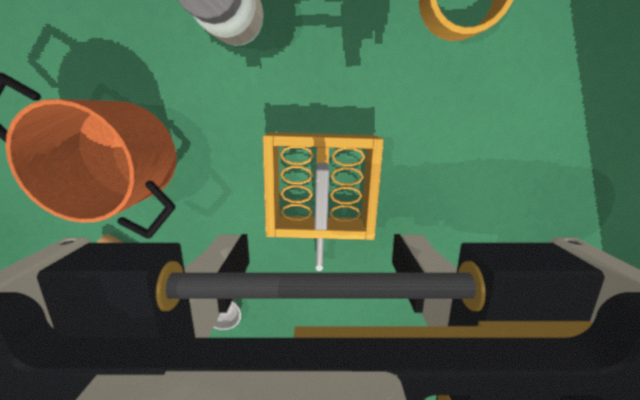

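Bed view: the plate corners are at (254,68), (398,70), (383,264) and (260,264), the fence blocks at rows 180–196, the cam hub at (321,227) and the grip at (367,240). Frame view: the outer rim corners are at (264,136), (383,137), (376,239) and (265,238), with the bolt tip at (319,268). The gripper hides nothing needed.

```bash
cat >> h.py <<'E'
from scipy.optimize import least_squares
def fit(name,px,local,x0):
    """local Nx3 in body frame (z world) -> x,y,yaw"""
    st=load(name);local=np.array(local,float)
    def pose(p,l):
        c,s=np.cos(p[2]),np.sin(p[2]);return np.c_[p[0]+c*l[:,0]-s*l[:,1],p[1]+s*l[:,0]+c*l[:,1],l[:,2]]
    f=lambda p:(w2p("wrist",pose(p,local),st)-px).ravel()
    r=least_squares(f,x0,x_scale=[1,1,.01]);return r.x,f(r.x).reshape(-1,2).round(1)
E
python3 - <<'E'
from h import *
x,r=fit("bed1",[(254,68),(398,70),(383,264),(260,264)],[(85,-125,12),(-85,-125,12),(-85,125,12),(85,125,12)],[535,125,-.1]);print("bed",x,r.tolist())
x,r=fit("fr1",[(264,136),(383,137),(376,239),(265,238)],[(60,-55,40),(-60,-55,40),(-60,55,40),(60,55,40)],[512,-254,-.05]);print("frame",x,r.tolist())
# blue-free segmentation as a check
for n,f in(("bed1",lambda h:(h[...,1]<70)&(h[...,2]<125)),("fr1",lambda h:(h[...,0]>12)&(h[...,0]<28)&(h[...,1]>120))):
    h=cv2.cvtColor(cv2.imread(f"pics/{n}.png"),cv2.COLOR_BGR2HSV);m=f(h).astype('uint8');m[:60]=0;m[266:]=0;m[:,:245]=0;m[:,405:]=0
    ys,xs=np.nonzero(m)
    for rr in (90,120,150,170,210,225): 
        q=np.nonzero(m[rr])[0]; print(n,rr,q.min() if len(q) else 0,q.max() if len(q) else 0,end="; ")
    print()
st=load("fr1");print("bolt tip",p2w("wrist",[(319,268)],29,st)[0]); print("blade",p2w("wrist",[(321,165),(320,236)],76,st))
E
```

```text
bed [ 5.31623977e+02  1.25188073e+02 -1.24048614e-01] [[-2.8, 0.1], [2.2, 0.7], [-0.5, 0.5], [1.2, -1.3]]
frame [ 5.11160722e+02 -2.55726647e+02 -6.62162667e-02] [[-1.8, -0.4], [0.8, 0.7], [-0.5, 0.3], [1.6, -0.5]]
bed1 90 254 398; bed1 120 255 394; bed1 150 256 391; bed1 170 257 389; bed1 210 258 385; bed1 225 259 384; 
fr1 90 0 0; fr1 120 0 0; fr1 150 263 382; fr1 170 264 380; fr1 210 265 376; fr1 225 266 375; 
bolt tip [ 519.34337643 -157.43551      29.        ]
blade [[ 510.62479144 -289.24357443   76.        ]
 [ 514.92592546 -220.3635137    76.        ]]
```

```bash
python3 - <<'E'
from h import *
fx,fy,fa=511.2,-255.7,-.066; bx,by,ba=531.6,125.2,-.124
bot.move_gripper(50)
bot.line_to([fx,fy,100],120,ori(-np.pi/2+fa));bot.line_to([fx,fy,45.5],80)
bot.move_gripper(0,45); s=bot.read_state();print(s["width"],s["finger_force"],s["tcp_pos"],s["t"])
bot.line_to([fx,fy,60],60);bot.line_to([fx,fy,160],150);bot.pause(.2)
s=bot.read_state();print(s["width"],s["contact_force"],s["moment"])
c,sn=np.cos(ba),np.sin(ba);g=np.array([bx+sn*60.5,by-c*60.5])
bot.line_to([*g,160],200,ori(-np.pi/2+ba));bot.line_to([*g,120],80);bot.pause(.3);s=shot("hov");print(g,s["tcp_pos"],s["t"],s["width"])
im=cv2.imread("pics/hov.png");cv2.imwrite("pics/hovc.png",cv2.resize(im[20:290,200:440],None,fx=2.2,fy=2.2,interpolation=3))
E
```

```text
11.22940055013007 44.980419874191284 [ 511.61027975 -255.7171669    45.60571379] 8.3667
11.145078441652602 [-0.78350157 -1.28477562 -6.71712867] [ 0.03352535 -0.06449802 -0.03650416]
[524.11721035  65.16452833] [524.33588909  65.27892575 120.44072128] 12.4833 11.58843827164697
```

View pics/hovc.png

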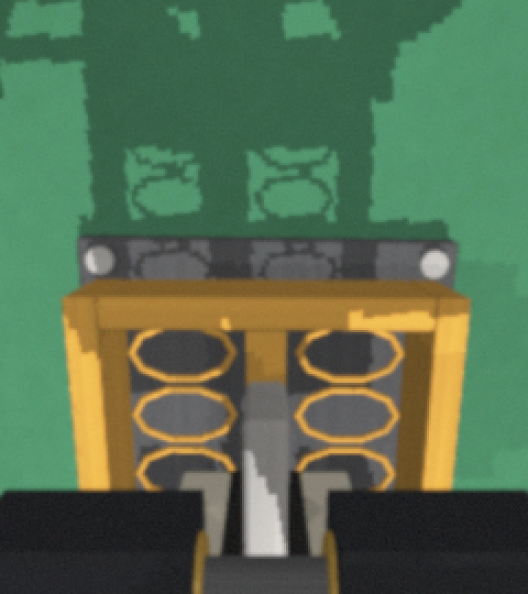

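The frame is held level, and its top rim corners are at crop (64,298) and (470,298). The plate's -y edge is visible from crop (79,238) to (455,243). I'll compute the offset between frame and bed.

```bash
python3 - <<'E'
from h import *
im=cv2.imread("pics/hov.png");st=load("hov")
U=lambda a:np.array(a,float)/2.2+[200,20]
h=cv2.cvtColor(im,cv2.COLOR_BGR2HSV)
plate=(h[...,1]<90);fr=(h[...,0]>10)&(h[...,0]<28)&(h[...,1]>110)
# plate edge rows, frame edge rows per column
pc=[(c,np.nonzero(plate[110:150,c])[0].min()+110) for c in range(240,404,4) if plate[110:150,c].any()]
fc=[(c,np.nonzero(fr[130:170,c])[0].min()+130) for c in range(250,396,4) if fr[130:170,c].any()]
for n,a,z in(("plate",pc,12),("frame bottom",fc,st["tcp_pos"][2]-45.5)):
    w=p2w("wrist",a,z,st);k=np.polyfit(w[:,0],w[:,1],1);k=np.polyfit(*(w[abs(w[:,1]-np.polyval(k,w[:,0]))<2.5][:,:2].T),1);print(n,"yaw",np.arctan(k[0]),"y@524",np.polyval(k,524))
print([ (r,np.nonzero(fr[r,200:440])[0][[0,-1]]+200) for r in(170,190,210,230)])
for n,a,z in(("bedcorn",[(79,238),(455,243)],12),("screws",[(98,261),(434,264)],12),("ftop",[(64,298),(470,298)],st["tcp_pos"][2]-5.5)):
    w=p2w("wrist",U(a),z,st);m=w.mean(0);print(n,w[:,:2].round(1).tolist(),"mid",m.round(1),"len",np.linalg.norm(w[0]-w[1]).round(1))
    # body coords of mid rel. to tool yaw
    d=R.from_quat(st["eef_rot"]).inv().apply(m-st["tcp_pos"]);print("  tool:",d.round(1))
E
```

```text
plate yaw -0.13438019220967737 y@524 -0.6941747958056936
frame bottom yaw -0.12999951504792903 y@524 10.218905021034487
[(170, array([229, 412])), (190, array([231, 410])), (210, array([233, 408])), (230, array([235, 406]))]
bedcorn [[597.8, -9.3], [433.5, 13.3]] mid [515.6   2.   12. ] len 165.9
  tool: [ 63.9   0.9 108.4]
screws [[591.5, 1.5], [443.1, 21.3]] mid [517.3  11.4  12. ] len 149.7
  tool: [ 54.4   0.4 108.4]
ftop [[575.6, 3.9], [458.7, 18.4]] mid [517.2  11.1 114.9] len 117.8
  tool: [54.6  0.4  5.5]
```

```bash
python3 - <<'E'
from h import *
p=bot.read_state()["tcp_pos"];g=np.array([524.1,65.2])
bot.line_to([*g,85],60);bot.pause(.1);F0=bot.read_state()["contact_force"];print("F0",F0.round(1))
z=85
while z>56:
    z-=3 if z>62 else .5
    bot.line_to([*g,z],25 if z>61 else 10);s=bot.read_state();d=s["contact_force"]-F0
    if np.linalg.norm(d)>3:break
print(z,s["tcp_pos"].round(2),d.round(1),s["moment"].round(2),s["width"],s["t"])
E
```

```text
F0 [-0.4  0.7 -5.7]
57.0 [524.19  65.02  57.58] [-2.6 -2.9 10.1] [-0.82  1.19 -0.05] 11.145278007698984 17.6833
```

Contact came at TCP z of about 57.5, which is the expected seated height. I'll release and take a look.

```bash
python3 - <<'E'
from h import *
bot.move_gripper(45);s=bot.read_state();print(s["contact_force"].round(1),s["t"])
bot.line_to([524,65,190],150);bot.line_to([531,120,190],150);bot.pause(.2);s=shot("set");print(s["t"],s["contact_force"])
im=cv2.imread("pics/set.png");cv2.imwrite("pics/setc.png",cv2.resize(im[50:290,220:420],None,fx=2.5,fy=2.5,interpolation=3))
E
```

```text
[-0.1  0.1 -0.5] 18.4583
20.2083 [ 0.24361084 -0.56937594 -0.54848716]
```

View pics/setc.png

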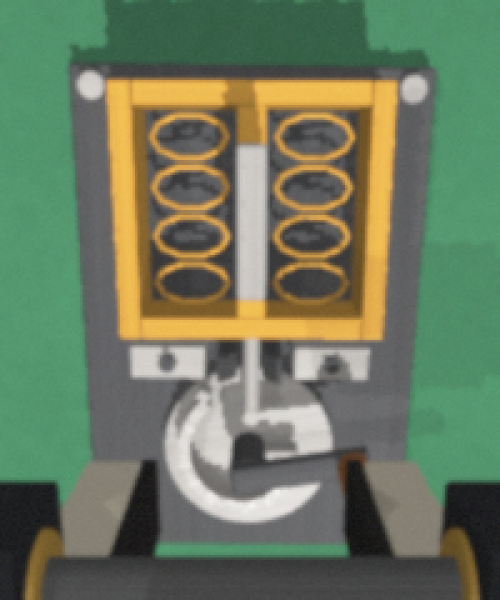

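The frame is seated: the rod is in the slot, the pin is inside the scroll, and there is a small gap to the fence. The hub is at crop (248,445) and the crank runs right to the grip at about (352,465). Next is the crank geometry.

```bash
python3 - <<'E'
from h import *
bx,by,ba=531.6,125.2,-.126
Rb=np.array([[np.cos(ba),-np.sin(ba)],[np.sin(ba),np.cos(ba)]])
A=np.array([bx,by])+Rb@[0,62];print("axis",A)
for n in("bed1","set"):
    st=load(n)
    print(n,"axis@12,60",w2p("wrist",[[*A,12],[*A,60]],st).round(1).tolist())
    for th in(-.25,-.1,0,.1):
        q=A+Rb@(50*np.array([-np.cos(th),np.sin(th)]));print(th,w2p("wrist",[[*q,60],[*q,102]],st).round(1).tolist())
    im=cv2.imread(f"pics/{n}.png");h=cv2.cvtColor(im,cv2.COLOR_BGR2HSV);m=((h[...,0]<14)&(h[...,1]>130)).astype('uint8');m[:,:340]=0;m[:,400:]=0;m[:215]=0;m[275:]=0
    ys,xs=np.nonzero(m)
    for r in range(222,262,4):
        q=xs[ys==r]
        if len(q):print(r,q.min(),q.max(),end="; ")
    print()
for psi in(np.pi/2+ba,):
    bot_q=bot.solve_ik([*(A+Rb@[-50,0]),130],ori(psi));print(bot_q)
im=cv2.imread("pics/bed1.png");cv2.imwrite("pics/gc.png",cv2.resize(im[175:275,270:400],None,fx=5,fy=5,interpolation=3))
E
```

```text
axis [539.39134585 186.70849478]
bed1 axis@12,60 [[322.8, 221.8], [323.1, 237.2]]
-0.25 [[364.9, 228.2], [371.0, 244.5]]
-0.1 [[365.6, 234.0], [371.7, 251.0]]
0 [[365.6, 237.9], [371.6, 255.4]]
0.1 [[365.1, 241.8], [371.0, 259.6]]
226 364 364; 230 359 369; 234 360 371; 238 361 372; 242 362 374; 246 362 376; 250 364 375; 
set axis@12,60 [[320.3, 226.8], [320.3, 242.8]]
-0.25 [[361.9, 233.3], [367.6, 250.2]]
-0.1 [[362.7, 239.0], [368.5, 256.6]]
0 [[362.7, 242.9], [368.5, 260.9]]
0.1 [[362.3, 246.7], [368.0, 265.2]]
234 357 364; 238 357 357; 242 357 357; 
[ 0.74826906  0.18027044 -0.42062357  0.         -0.96990232  2.26732359]
```

View pics/gc.png

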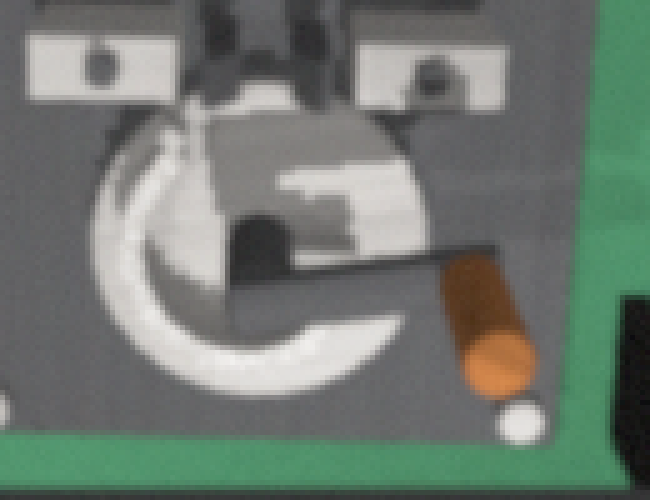

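The grip top is at px (370,247) and its base at (364,230), so cam ≈ -0.18. The disc centre matches the predicted axis. Next I'll straddle the grip with the pads closing along the tangent and swing it.

```bash
cat >> h.py <<'E'
ba=-.126;Rb=np.array([[np.cos(ba),-np.sin(ba)],[np.sin(ba),np.cos(ba)]]);A=np.array([539.4,186.7]);ZC=68
def pos(th,z=ZC): return [*(A+Rb@(50*np.array([-np.cos(th),np.sin(th)]))),z]
def co(th): return ori(np.pi/2+ba-th)
def tan(th,s,F0=0):
    f=Rb.T@(s["contact_force"]-F0)[:2];t=np.array([np.sin(th),np.cos(th)]);n=np.array([-np.cos(th),np.sin(th)]);return -f@t,f@n
E
python3 - <<'E'
from h import *
th=-.18
bot.move_ptp(pos(th,180),co(th));bot.move_gripper(40);bot.line_to(pos(th,110),150);bot.line_to(pos(th),60)
s=bot.read_state();F0=s["contact_force"];print("F0",F0.round(1),s["t"],s["tcp_pos"].round(1),pos(th))
bot.move_gripper(22);s=bot.read_state();print(s["width"],np.round(tan(th,s,F0),1),s["contact_force"].round(1))
for i in range(5):
    th+=.1;bot.line_to(pos(th),35,co(th));s=bot.read_state();f=tan(th,s,F0);print(round(th,2),np.round(f,1),s["contact_force"].round(1)[2],round(s["finger_force"],1))
    if f[0]>9 or abs(f[1])>12:break
print(s["t"])
E
```

```text
F0 [-0.3 -0.5  0.1] 24.7667 [489.7 184.1  68.1] [np.float64(489.4728822870218), np.float64(184.0013120086945), 68]
21.711737778432134 [-0.9 -1.1] [ 0.7  0.5 -0.1]
-0.08 [ 0.1 -0.2] 0.2 0.0
0.02 [-0.4 -0. ] -0.0 0.0
0.12 [-1.3 -0.1] 0.0 0.1
0.22 [-1.4  0.2] 0.8 0.0
0.32 [ 0.1 -0.5] 0.6 0.0
26.8
```

Readings are near zero, so I'll check that the grip is really between the pads by closing lightly.

```bash
python3 - <<'E'
from h import *
bot.move_gripper(10,5);s=bot.read_state();print(s["width"],s["finger_force"],s["contact_force"].round(1),s["t"])
s=shot("chk");im=cv2.imread("pics/chk.png");cv2.imwrite("pics/chkc.png",cv2.resize(im[100:400,160:480],None,fx=2,fy=2))
E
```

```text
10.504313884243597 0.0 [ 0.9 -0.9  0.1] 27.2917
```

View pics/chkc.png

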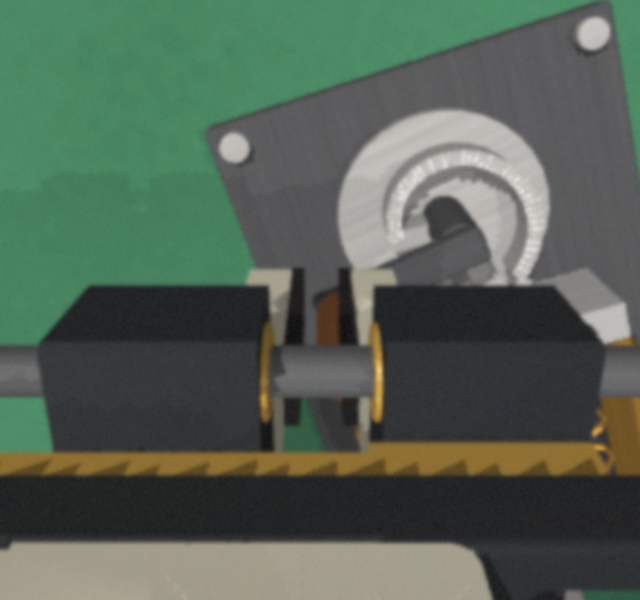

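The picture shows my closing axis is radial, off by 90°: the pads straddled nothing and the crank is unmoved. I'll lift, fix the orientation and retry.

```bash
sed -i 's/def co(th).*/def co(th): return ori(ba-th)/' h.py
python3 - <<'E'
from h import *
p=bot.read_state()["tcp_pos"];bot.line_to([p[0],p[1],150],150)
th=-.18;print(bot.solve_ik(pos(th,150),co(th)),)
bot.move_ptp(pos(th,150),co(th));bot.move_gripper(44);bot.line_to(pos(th,110),150);bot.line_to(pos(th),60)
s=bot.read_state();F0=s["contact_force"];print("F0",F0.round(1),s["t"],s["tcp_pos"].round(1))
bot.move_gripper(21);s=bot.read_state();print(s["width"],np.round(tan(th,s,F0),1),s["contact_force"].round(1))
for i in range(5):
    th+=.1;bot.line_to(pos(th),35,co(th));s=bot.read_state();f=tan(th,s,F0);print(round(th,2),np.round(f,1),s["contact_force"].round(1)[2],round(s["finger_force"],1))
    if f[0]>9 or abs(f[1])>12:break
print(s["t"],s["joint_pos"].round(2))
E
```

```text
[ 0.73513074  0.15469604 -0.4012789   0.         -1.01482138  0.88966558]
F0 [-0.   0.2 -0.7] 31.0583 [489.7 184.1  68.1]
21.178324181442598 [-1.6  1.2] [-1.3  1.7  0.9]
-0.08 [-0.2 -0. ] -0.4 0.0
0.02 [0.5 0.6] -0.3 0.3
0.12 [2.4 1.2] -0.8 0.6
0.22 [1.3 0.4] -0.6 0.8
0.32 [2.1 0. ] -0.7 0.8
33.1583 [ 0.76  0.27 -0.47 -0.   -0.83  0.37]
```

```bash
python3 - <<'E'
from h import *
F0=np.array([0,.0,-.5]);th=.32;L=[]
while th<2.1:
    th+=.1;bot.line_to(pos(th),40,co(th));s=bot.read_state();f=tan(th,s,F0);L.append((round(th,2),*np.round(f,1)))
    if f[0]>6 or abs(f[1])>12:break
print(L,s["t"],s["joint_pos"].round(2),s["contact_force"].round(1))
E
```

```text
[(0.42, np.float64(1.9), np.float64(0.6)), (0.52, np.float64(1.6), np.float64(1.5)), (0.62, np.float64(1.3), np.float64(0.4)), (0.72, np.float64(0.2), np.float64(0.2)), (0.82, np.float64(1.2), np.float64(0.4)), (0.92, np.float64(2.2), np.float64(0.2)), (1.02, np.float64(0.2), np.float64(-0.1)), (1.12, np.float64(1.7), np.float64(0.2)), (1.22, np.float64(-0.3), np.float64(-0.4)), (1.32, np.float64(0.4), np.float64(0.4)), (1.42, np.float64(1.6), np.float64(1.2)), (1.52, np.float64(2.5), np.float64(2.0)), (1.62, np.float64(2.3), np.float64(1.6)), (1.72, np.float64(3.3), np.float64(2.7)), (1.82, np.float64(3.4), np.float64(2.5)), (1.92, np.float64(3.6), np.float64(4.0)), (2.02, np.float64(3.0), np.float64(3.6)), (2.12, np.float64(3.4), np.float64(3.7))] 38.1083 [ 0.69  0.38 -0.3   0.   -0.89 -1.37] [-0.3  5.  -0.5]
```

```bash
python3 - <<'E'
from h import *
F0=np.array([0,.0,-.5]);th=2.12;L=[]
def meas(n):
    v=[]
    for i in range(n):
        v.append(tan(th,bot.read_state(),F0))
        bot.pause(.03)
    return np.mean(v,0)
f=[0,0];t0=bot.read_state()["t"]
while th<3.75 and bot.read_state()["t"]<62:
    d=.04 if f[0]<4.6 else .015
    th+=d;bot.line_to(pos(th),25,co(th));f=meas(3 if d>.02 else 5);s=bot.read_state();L.append((round(th,3),*[float(x) for x in np.round(f,1)],round(float(s["finger_force"]),1)))
    if f[0]>7.0 or abs(f[1])>14:break
print(*L,sep="\n");print(s["t"],s["contact_force"].round(1),s["tcp_pos"].round(1),pos(th))
E
```

```text
(2.16, 4.1, 3.0, 2.1)
(2.2, 4.5, 3.7, 2.3)
(2.24, 4.1, 3.3, 2.2)
(2.28, 5.3, 4.1, 2.3)
(2.295, 5.8, 2.6, 2.7)
(2.31, 5.9, 2.9, 3.0)
(2.325, 6.2, 2.7, 3.2)
(2.34, 7.0, 2.6, 3.4)
41.175 [-2.5  6.4 -0.7] [578.5 218.9  68.1] [np.float64(578.4168233204518), np.float64(217.96799478669266), 68]
```

The force has climbed from 4 to 7 N over 0.1 rad, as described for snug. One more small step, then back off, leave and check.

```bash
python3 - <<'E'
from h import *
F0=np.array([0,.0,-.5]);th=2.355
bot.line_to(pos(th),20,co(th));v=[]
for i in range(6): v.append(tan(th,bot.read_state(),F0));bot.pause(.03)
print(np.mean(v,0),np.std(v,0))
th-=.05;bot.line_to(pos(th),25,co(th));bot.move_gripper(30);s=bot.read_state();print("released",s["contact_force"].round(1),tan(th,s))
bot.line_to(pos(th,130),100);bot.line_to([530,90,200],150);bot.line_to([530,90,230],200,ori(-np.pi/2+ba));bot.pause(.2)
s=shot("end");print(s["t"],s["contact_force"].round(1))
im=cv2.imread("pics/end.png");cv2.imwrite("pics/endc.png",cv2.resize(im[60:300,220:440],None,fx=2.5,fy=2.5,interpolation=3))
E
```

```text
[6.63526073 2.42797147] [0.52468628 0.31341796]
released [-0.2  0.5 -0.2] (np.float64(0.47347874072762697), np.float64(0.19395387737794015))
45.3583 [-1.1  0.8  0.9]
```

View pics/endc.png

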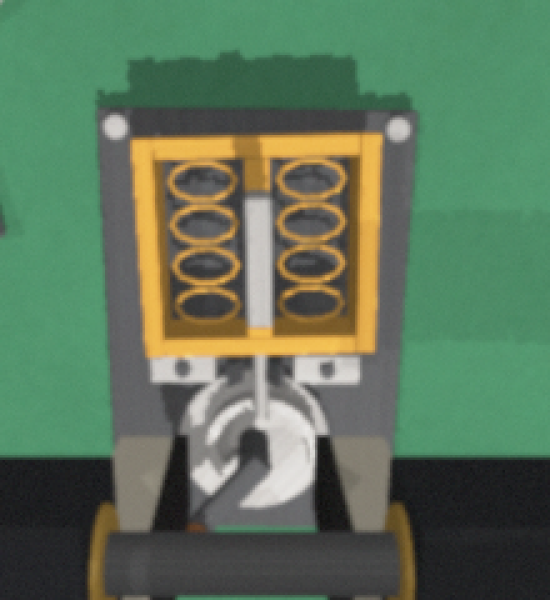

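The frame is now up against the fence blocks, but its edge looks slightly yawed relative to the plate. I'll measure it numerically.

```bash
python3 - <<'E'
from h import *
def line(w):
    k=np.polyfit(w[:,0],w[:,1],1)
    for t in(3,1.5):
        k=np.polyfit(*(w[abs(w[:,1]-np.polyval(k,w[:,0]))<t][:,:2].T),1)
    return k
def vline(w):
    return line(w[:,[1,0,2]])
for n in("set","end"):
    im=cv2.imread(f"pics/{n}.png");st=load(n);h=cv2.cvtColor(im,cv2.COLOR_BGR2HSV).astype(int)
    fr=((h[...,0]>10)&(h[...,0]<28)&(h[...,1]>110)).astype('uint8');fr[:70]=0;fr[206:]=0;fr[:,:255]=0;fr[:,:]=fr*(np.arange(640)<400)
    gn=((h[...,0]>60)&(h[...,0]<85)&(h[...,1]>100))
    ys,xs=np.nonzero(fr);print(n,xs.min(),xs.max(),ys.min(),ys.max())
    cols=range(xs.min()+12,xs.max()-10,2);rows=range(ys.min()+12,ys.max()-8,2)
    top=[(c,np.nonzero(fr[:,c])[0].min()-.5) for c in cols];bot_=[(c,np.nonzero(fr[:,c])[0].max()+.5) for c in cols]
    lf=[(np.nonzero(fr[r])[0].min()-.5,r) for r in rows];rt=[(np.nonzero(fr[r])[0].max()+.5,r) for r in rows]
    W=lambda a,z:p2w("wrist",a,z,st)
    kt,kb=line(W(top,52)),line(W(bot_,52));kl,kr=vline(W(lf,52)),vline(W(rt,52))
    print(" frame yaws top,bot,l,r",np.arctan(kt[0]),np.arctan(kb[0]),-np.arctan(kl[0]),-np.arctan(kr[0]))
    lr=[];rr=[]
    for r in rows:
        q=np.nonzero(~gn[r,200:450])[0]+200
        a=np.nonzero(gn[r,200:300])[0];b=np.nonzero(gn[r,340:440])[0]
        lr.append((200+a.max()+.5,r));rr.append((340+b.min()-.5,r))
    pl,pr=vline(W(lr,12)),vline(W(rr,12));print(" plate l,r",-np.arctan(pl[0]),-np.arctan(pr[0]))
    cy=[(c,80) for c in cols]
    pt=[(c,ys.min()-25+np.nonzero(h[ys.min()-25:ys.min()+5,c,1]<70)[0].min()-.5) for c in cols if (h[ys.min()-25:ys.min()+5,c,1]<70).any()]
    kp=line(W(pt,12));print(" plate top",np.arctan(kp[0]))
    x0=525;print(" frame top-edge y minus plate edge y:",np.polyval(kt,x0)-np.polyval(kp,x0-8*0))
E
```

```text
set 262 378 81 186
 frame yaws top,bot,l,r -0.1298690886693577 -0.12443547063935109 -0.12782151304585473 -0.12840290863711668
 plate l,r -0.13475692884416668 -0.13533324955291592
 plate top -0.12995496511446916
 frame top-edge y minus plate edge y: 9.023538632686808
end 272 372 113 202
 frame yaws top,bot,l,r -0.1046545921824997 -0.11277109527731356 -0.1065310683010316 -0.10569970869895273
 plate l,r -0.1379398457639694 -0.13374577156409684
 plate top -0.14146332318633995
 frame top-edge y minus plate edge y: 12.64729245632315
```

```bash
python3 - <<'E'
from h import *
bx,by=531.6,125.2
for n in("bed1","set","end"):
    im=cv2.imread(f"pics/{n}.png");st=load(n);g=cv2.cvtColor(im,cv2.COLOR_BGR2GRAY)
    print(n)
    for X in(46,27,-27,-46):
        # sample brightness along bed y at z=46 (block top height)
        ys=np.arange(-14,24,1.);P=np.c_[(np.array([bx,by])+np.c_[np.full_like(ys,X),ys]@Rb.T),np.full_like(ys,46)]
        q=w2p("wrist",P,st).astype(np.float32)
        h=cv2.remap(im,q[:,0].reshape(1,-1),q[:,1].reshape(1,-1),1)[0].astype(int)
        print(X,' '.join(f"{v[2]}{'*' if v[2]-v[0]>60 else ''}" for v in h))
E
```

```text
bed1
46 63 63 64 64 67 79 91 97 100 102 101 104 120 147 177 198 204 203 203 203 203 203 202 203 204 206 205 199 179 133 107 98 99 97 97 98 98 98
27 62 63 63 64 65 75 91 98 101 103 103 107 113 144 180 200 205 203 201 203 203 202 204 207 208 207 206 196 172 135 97 91 102 116 123 126 134 142
-27 65 64 64 65 64 70 81 93 101 103 101 103 106 122 150 177 190 193 194 194 195 195 195 199 199 199 198 194 182 155 106 75 63 66 76 91 106 117
-46 60 60 62 63 64 70 81 96 101 102 104 105 104 116 143 171 188 191 189 188 184 174 165 162 162 158 159 156 149 134 110 100 97 98 98 97 96 97
set
46 201* 233* 238* 239* 239* 238* 239* 238* 232* 208* 163* 128 125 155 193 208 211 210 208 209 207 208 208 209 212 213 211 199 174 141 111 103 100 101 103 101 101 100
27 202* 234* 238* 239* 239* 239* 239* 240* 230* 200* 156* 123 121 150 188 206 210 210 210 209 209 210 211 212 213 215 213 205 186 153 109 98 107 119 126 130 139 149
-27 188* 223* 229* 231* 231* 232* 233* 232* 224* 192* 148 118 112 129 160 192 207 212 212 213 212 213 215 216 217 219 218 212 196 160 103 69 67 77 93 109 123 129
-46 191* 224* 231* 232* 233* 234* 235* 235* 235* 223* 173* 129 111 121 151 182 195 197 195 193 193 185 182 179 174 167 153 147 138 125 109 102 100 100 101 102 100 103
end
46 120* 121* 126* 141* 169* 207* 228* 235* 237* 238* 238* 237* 236* 233* 227* 218 210 207 207 207 207 207 209 209 210 211 209 193 166 118 87 68 65 64 64 64 62 63
27 121* 123* 133* 152* 186* 218* 234* 237* 239* 238* 238* 238* 236* 228* 220* 215 211 209 208 210 210 210 210 211 213 214 211 200 179 148 147 159 183 194 202 204 202 196
-27 122* 134* 161* 197* 230* 237* 240* 241* 241* 242* 241* 236* 218* 197* 187 203 211 215 215 215 216 217 218 218 219 220 220 212 195 157 121 98 100 123 150 172 182 184
-46 125* 135* 162* 195* 224* 231* 233* 233* 234* 234* 229* 217* 180* 165 166 189 195 197 198 203 206 209 214 215 216 218 218 213 201 176 145 121 108 107 107 108 108 108
```

The +x side touches the fence, but the -x side still has a gap of about 2 mm, because the frame yawed about 0.025 rad as the cam dragged the pin. So it isn't snug yet. I'll re-engage and continue slowly with force supervision to square it.

```bash
python3 - <<'E'
from h import *
th=2.30;L=[]
bot.move_gripper(36);bot.move_ptp(pos(th,130),co(th));bot.line_to(pos(th),110)
F0=bot.read_state()["contact_force"];bot.move_gripper(21);print(F0.round(1),bot.read_state()["t"])
def meas(n):
    v=[]
    for i in range(n): v.append(tan(th,bot.read_state(),F0));bot.pause(.02)
    return np.mean(v,0)
while th<3.0 and bot.read_state()["t"]<60:
    th+=.02;bot.line_to(pos(th),25,co(th));f=meas(4);s=bot.read_state();L.append((round(th,3),*[float(x) for x in np.round(f,1)],round(float(s["finger_force"]),1)))
    if f[0]>8.3 or abs(f[1])>14:break
print(*L,sep="\n");print(s["t"])
E
```

```text
[ 0.7 -0.1  0.7] 47.9
(2.32, 0.6, -0.3, 0.0)
(2.34, 2.9, -0.6, 1.0)
(2.36, 5.2, -1.3, 2.6)
(2.38, 5.7, -1.5, 2.6)
(2.4, 5.8, -1.9, 2.8)
(2.42, 5.3, -1.8, 2.7)
(2.44, 5.8, -1.7, 2.5)
(2.46, 5.6, -1.5, 2.5)
(2.48, 4.9, -1.4, 2.5)
(2.5, 5.4, -2.0, 2.4)
(2.52, 5.5, -1.7, 2.4)
(2.54, 5.3, -2.1, 2.5)
(2.56, 5.2, -1.5, 2.6)
(2.58, 5.0, -1.4, 2.3)
(2.6, 5.2, -1.6, 2.4)
(2.62, 5.1, -1.9, 2.5)
(2.64, 5.3, -1.9, 2.5)
(2.66, 4.8, -2.1, 2.2)
(2.68, 4.9, -2.2, 2.4)
(2.7, 5.6, -2.0, 2.4)
(2.72, 5.1, -2.1, 2.5)
(2.74, 4.9, -1.8, 2.4)
(2.76, 4.9, -2.0, 2.4)
(2.78, 5.3, -2.6, 2.5)
(2.8, 5.2, -2.8, 2.5)
(2.82, 5.5, -2.8, 2.7)
(2.84, 5.7, -3.2, 2.8)
(2.86, 6.0, -3.3, 2.8)
(2.88, 6.7, -4.3, 3.3)
(2.9, 7.1, -4.9, 3.7)
(2.92, 10.1, -5.5, 4.9)
57.7167
```

Force stayed near 5 N while the frame squared up, then climbed from cam ≈ 2.82 to the stop. I'll release now and check.

```bash
python3 - <<'E'
from h import *
th=2.92-.05
s=bot.read_state();print(s["contact_force"].round(1))
bot.line_to(pos(th),25,co(th));bot.move_gripper(32);print(bot.read_state()["contact_force"].round(1))
bot.line_to(pos(th,130),120);bot.move_ptp([530,90,230],ori(-np.pi/2+ba));bot.pause(.1)
s=shot("end2");print(s["t"],s["contact_force"].round(1))
bx,by=531.6,125.2;im=cv2.imread("pics/end2.png");st=load("end2")
for X in(46,27,-27,-46):
    ys=np.arange(-14,24,1.);P=np.c_[(np.array([bx,by])+np.c_[np.full_like(ys,X),ys]@Rb.T),np.full_like(ys,46)]
    q=w2p("wrist",P,st).astype(np.float32);h=cv2.remap(im,q[:,0].reshape(1,-1),q[:,1].reshape(1,-1),1)[0].astype(int)
    print(X,' '.join(f"{v[2]}{'*' if v[2]-v[0]>60 else ''}" for v in h))
cv2.imwrite("pics/end2c.png",cv2.resize(im[60:300,220:440],None,fx=2.5,fy=2.5,interpolation=3))
E
```

```text
[-6.4  9.8 -0.3]
[ 0.1 -0.4  0.2]
60.475 [-0.1  0.   0.2]
46 120* 120* 124* 136* 158* 193* 218* 233* 237* 237* 238* 239* 239* 236* 229* 218 211 208 207 207 206 207 208 208 209 210 208 195 172 133 110 94 84 74 68 65 64 64
27 123* 123* 124* 132* 148* 185* 214* 234* 239* 238* 238* 239* 239* 236* 229* 220* 214 210 209 208 209 210 212 212 214 215 211 197 176 145 147 162 182 185 169 147 136 134
-27 125* 126* 126* 130* 142* 176* 209* 235* 240* 241* 242* 242* 243* 242* 238* 229* 222 218 216 216 217 218 219 219 220 220 221 213 197 164 125 102 103 130 158 181 197 205
-46 121* 121* 123* 126* 132* 162* 195* 223* 231* 233* 234* 235* 236* 238* 237* 233* 218 207 201 204 208 212 216 216 216 216 214 206 192 171 142 120 107 107 107 108 109 109
```

View pics/end2c.png

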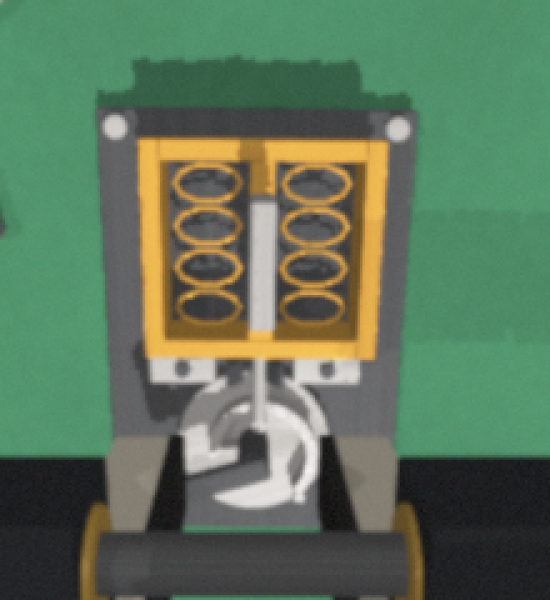

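The frame is square and flush on both fence blocks, with no dark gap on either side and the tool clear. Handing in.

```bash
python3 -c "
from plant import bot
print(bot.close_job())"
```

```text
the job is handed in; nothing more can be done
None
```

The frame is seated and clamped square against the fence with the crank near cam 2.9, and the job was handed in at about 60 s; the last push read about 10 N, over the 6–9 N target but under the 11 N limit, and the first try at the crank missed the grip without moving it.

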